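# Lock the bending anvil onto the tester's fixture bed

### The job

Take the bending anvil, the aluminium plate with two keyhole slots and an upright fin, and set it on the grey fixture bed: feel the round ends of its keyholes down over the two screw heads until the plate lies flat on the bed, then keep it down and slide it along, away from the spring plunger, until it is fully home and the plunger springs up behind it. The screws bend easily, so never force it (stay well under 40 N between plate and bed or screws), let go when it is locked, and leave everything else on the bench where it is.

Things in the scene. Friction and masses are not known exactly. Their poses are not given: they have to be found in the camera images.
- anvil: Bending anvil, loose, 0.25 to 0.45 kg: aluminium plate 90 mm (own x) x 120 mm (own y) x 5 mm with two keyhole slots and an upright steel fin in its middle. Origin: centre of the plate's underside; z up, +x its front. It goes on with its x along the bed's +x: origin at bed x = -8 mm to drop over the heads, then slid 16 mm to bed x = +8 mm, where the screw necks stop it.
- anvil_fin (a point): Middle of the anvil's fin, 35 mm straight above the anvil's origin; a good grip point. The fin is 14 mm thick (anvil x), 44 mm long (anvil y), with upright flat sides from 9 to 45 mm above the plate's underside and a 10 mm round nose along the top (51 mm). A flange 26 x 50 mm at its foot ends 9 mm above the underside. Same axes as the anvil.
- anvil_keyholes (a point): Midway between the round entries of the two keyholes, at the plate's underside: anvil x = +8 mm, y = 0. The entries, 16 mm wide, are centred at anvil y = -42 and +42 mm; from each a slot 9 mm wide runs towards anvil -x; its closed end stops a screw at anvil x = -8 mm.
- anvil_front (a point): Middle of the lower front edge of the anvil's plate, 45 mm from its origin along its +x; same axes.
- bed: Fixture bed, fixed: grey block with an aluminium top, 150 mm (own x) x 170 mm (own y). Origin: centre of its underside, 38 mm below its top face and 0 to 8 mm below the bench top. On it stand two screws and a spring plunger.
- bed_top (a point): Centre of the fixture bed's top face; its x is the direction in which the anvil slides home, z up. The anvil's plate finally lies flat on this face.
- bed_screws (a point): Nominal middle between the two upright shoulder screws, level with the head tops, 12 mm above the bed top. Screws 84 mm apart along bed y, at bed x = 0; neck 7 mm, head 13 mm wide, from 6.5 to 12 mm above the bed, top 10 mm wide with bevelled rim. The real pair is clamped up to 12 mm from this point along bed y, either way; that shift is not reported: see or feel for it.
- plunger (a joint): Spring plunger at bed x = -45 mm, y = 0: upright 10 mm pin standing 5 mm above the bed top. Value 0 when up, 0.005 (m) when pressed flush; takes 1.4 N at first, 2.9 N at flush. The anvil's plate pushes it down as it goes on, so keep the plate pressed down while sliding; it is uncovered over the last 3 mm and springs up behind the plate's rear edge.
- platen: Bystander: compression platen, a plate of the same size as the anvil's but without keyholes, with a round steel table 52 mm across, 43 mm high, in its middle. Origin: centre of the underside.
- weight: Bystander: steel knob weight, 40 mm across, 66 mm high. Origin: centre of the underside.
- coupon: Bystander: white plastic test bar, 120 x 20 x 6 mm. Origin: centre of the underside.
- driver: Bystander: screwdriver lying on the bench, about 200 mm long. Origin: under its middle.
- dish: Bystander: small white dish, 80 mm across, 25 mm high. Origin: centre of the underside.
- jar: Bystander: grey jar with a black lid, 52 mm across, 70 mm high. Origin: centre of the underside.
There are look-alikes about, which are no part of the job. What is shaped like the anvil but green or pink is not meant.

How it is judged:
By the outcome, as a careful person would: the job done as asked, in the order asked, and still so for the second after the job is handed in, with the robot touching nothing.
It also fails if it takes over 67 s, if anything falls off the work surface, if the arm or the gripper's body presses on something with over 40 N, if the wrist force passes 120 N, or if a joint passes its speed limit or range.

### The arm

A 6-joint arm with a two-finger parallel gripper is mounted at the origin on the work surface. World frame = base frame: x ahead of the robot, y to its left, z up, the work surface at z = 0. Lengths are in mm, angles in rad, forces in N, time in s.
With the tool pointing down it reaches from about 325 to 775 mm from the base axis. Payload 5.5 kg.
Tool frame: the origin (TCP) lies at the centre of the arm's flange, where the gripper is bolted on; the fingertips stand 173 mm ahead of it and the grasp point (between the pads) lies 155 mm ahead of it; z points along the fingers, y is the line along which they close (so a half turn about z gives the same grasp; the last joint's range is limited). The gripper opens to 85 mm and grips with 20 to 120 N. Pads are 22 mm wide; open, the fingers measure 114 mm over their backs; the gripper's body (76 mm by 85 mm) begins 54 mm behind the grasp point. The pads swing forward as they close: fully open they stand 13 mm farther back than shut.
Start: joints at [1.177, 0.091, 1.231, -0, 1.82, -0.057], TCP at [198.286, 566.304, 404.675] pointing down, gripper open.
Joint ranges: [-2.87, 2.87], [-0.86, 2.18], [0.17, 2.46], [-1.51, 4.65], [0.06, 2.69], [-2.65, 2.65]. Speed limits (rad/s): [2.57, 2.57, 3.01, 3.14, 3.14, 3.14].

### API

Orientations are given as a rotation vector (axis times angle).
In Python, from station import arm gives the robot as it stands.
- The arm moves only by the shell command python3 -m inch 'ROWS' [FORCE]. ROWS is JSON, a list of rows, each a list of 3 entries, a list of its own where there are three numbers: the closure, from 0 (fully open) to 1 (shut), then the shift along the tool's x, y, z in cm, then the turn about the tool's z in degrees. In form: [[fingers, [dx, dy, dz], yaw], ...]. A call has 1 to 8 rows; each row shifts and turns the commanded pose from where the row before left it, along the tool's axes as they then stand; what a row does not reach is not made up. A row lasts 1/8 s, in which the tool goes at most 62.5 mm and 10.7 degrees, less where a joint would pass 70% of its speed; a pose out of reach is approached as far as the arm can. A call is refused whole if a number of a shift passes 6.25 or a number of a turn 10.7, either way. A call with a gripper value outside its range is refused whole. The fingers move at their own pace and stop on an object; FORCE is the grip in N (left out, the last holds). Time passes only in rows, so rows that do not move let the fingers close. It gives the time, the measured TCP pose, the force, the opening and the grip force at its end, in the units of the state.
- arm.state(): the state, without advancing time (a new reading comes with each control period).
- arm.camera(name): name is "scene" or "side" or "wrist"; returns the picture (420x560x3 uint8, red, green, blue); there is no depth.
- arm.calibration(name): a dict with "K" (3x3 intrinsics, pixels), "eye" and "attitude" of the camera in the world; the wrist camera has in their place "hand_eye" (4x4, takes a point from camera to tool coordinates, whose origin is the TCP and whose axes are the flange's). Camera axes: x right, y down, z forward; pixel columns grow to the right and rows downward; lengths in mm; the calibration is good to about 2 mm. A picture is of the moment at which its call begins: read the wrist's pose just before it. calibration takes no time and is no camera call.
- arm.close_job(): hands the job in; it is judged then, once.
The state is a dict: "time_s": time; "joint_positions": joint angles; "joint_vel": joint speeds; "joint_torque": joint torques, N m; "tcp_pos": TCP position; "tool_rot": TCP orientation; "contact_force": force on the tool from outside, world axes, zero at the start; "wrist_torque": the same for the moment, N m; "width": opening from 0.0 (shut) to 1.0 (fully open); "finger_force": force on a finger pad.
Only numpy, scipy, OpenCV 4.12 (cv2) and the standard library are available. Lean on these libraries where they do the work, as an engineer would, in place of code of your own. Each camera call takes 0.05 s, during which the arm holds its last target. There are 200 camera calls.

## Working session

There is one attempt and no reset: what is moved stays moved. The work goes in short steps, Python scripts to look and compute and a shell command to move; the robot and the scene stay as the last step left them, time stands still between calls to the robot, and variables do not carry over. Pictures are saved under pics/ and viewed, at most 12 in all, crops included, and the job is handed in when it is done.

```bash
mkdir -p pics; ls; python3 - <<'E'
from station import arm
import cv2
for n in("scene","side"):
    cv2.imwrite(f"pics/{n}0.png",arm.camera(n)[:,:,::-1]); print(n,arm.calibration(n))
print(arm.calibration("wrist")); print(arm.state())
E
```

```text
pics
scene {'K': array([[529.92811963,   0.        , 278.32969508],
       [  0.        , 529.92811963, 207.69977753],
       [  0.        ,   0.        ,   1.        ]]), 'eye': array([1440.00227349,  177.80877956,  946.18272737]), 'attitude': array([-1.58683889, -1.92906154,  0.81687214])}
side {'K': array([[461.14843507,   0.        , 274.97135535],
       [  0.        , 461.14843507, 213.0179948 ],
       [  0.        ,   0.        ,   1.        ]]), 'eye': array([ 193.71294237,  975.31294019, 1001.9628154 ]), 'attitude': array([-0.4557784 ,  2.71255419, -1.18165921])}
{'K': array([[373.30413787,   0.        , 277.99472431],
       [  0.        , 373.30413787, 209.16939836],
       [  0.        ,   0.        ,   1.        ]]), 'hand_eye': array([[ 5.47307639e-04, -9.52537966e-01, -3.04419323e-01,
         7.75458186e+01],
       [ 9.99999777e-01,  6.37445842e-04, -1.96715004e-04,
         4.05569454e-01],
       [ 3.81429342e-04, -3.04419148e-01,  9.52538103e-01,
         2.96972215e+01],
       [ 0.00000000e+00,  0.00000000e+00,  0.00000000e+00,
         1.00000000e+00]])}
{'time_s': 0.1, 'joint_positions': array([ 1.17730733e+00,  9.17981867e-02,  1.23179955e+00,  8.68264878e-06,
        1.81979520e+00, -5.66549936e-02]), 'joint_vel': array([ 0.00071465, -0.00254225, -0.00225681,  0.00104946, -0.00259867,
       -0.00051677]), 'joint_torque': array([ 2.58129025e-03, -4.60217071e+01, -4.19220078e+01, -9.03116728e-06,
        1.05972856e-02, -1.31586663e-05]), 'tcp_pos': array([198.29514811, 566.34016056, 403.63565704]), 'tool_rot': array([-5.26527690e-01, -3.09673854e+00,  2.75324519e-03]), 'contact_force': array([-1.39924567,  0.19812946,  0.12022781]), 'wrist_torque': array([-0.00151554,  0.00482909,  0.06366337]), 'finger_force': 0.0, 'width': 0.9998862019442059}
```

View pics/scene0.png

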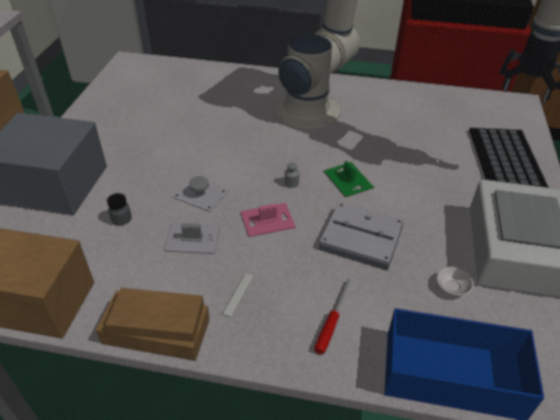

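View pics/side0.png

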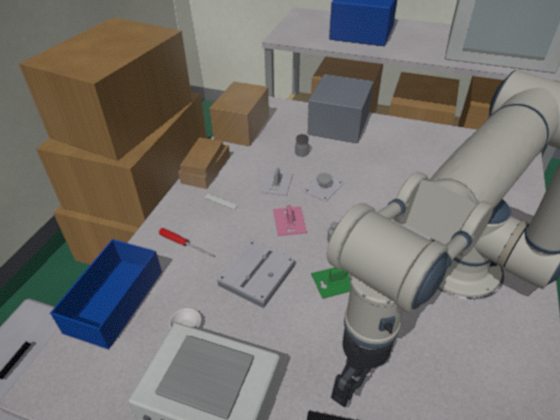

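The scene view shows the grey anvil at about (192,236) and the platen with its round table at (200,190). The pink and green look-alikes are at (268,218) and (349,178), and the bed is at (362,233). The side view has the anvil at (278,182) and the bed at (257,272). I'll enlarge both.

```bash
cat > h.py <<'E'
from station import arm
import numpy as np, cv2
from scipy.spatial.transform import Rotation as R
def cam(n,st=None):
    c=arm.calibration(n)
    if n!="wrist": return c["K"],np.array(c["eye"]),R.from_rotvec(c["attitude"]).as_matrix()
    st=st or arm.state(); T=R.from_rotvec(st["tool_rot"]).as_matrix(); H=c["hand_eye"]
    return c["K"],st["tcp_pos"]+T@H[:3,3],T@H[:3,:3]
def ray(c,p,z):
    K,e,A=c; d=A@np.linalg.solve(K,[p[0],p[1],1.]); return e+d*(z-e[2])/d[2]
def proj(c,X):
    K,e,A=c; q=K@(A.T@(np.array(X)-e)); return q[:2]/q[2]
E
python3 - <<'E'
from h import *
s=cv2.imread("pics/scene0.png"); d=cv2.imread("pics/side0.png")
f=lambda i,x,y,w,h,k: cv2.resize(i[y:y+h,x:x+w],None,fx=k,fy=k,interpolation=cv2.INTER_CUBIC)
a=f(s,155,210,80,60,5); b=f(s,310,195,100,75,4); c=f(d,250,160,60,45,400/60); e=f(d,210,235,100,75,4)
cv2.imwrite("pics/crop0.png",np.vstack([np.hstack([a,b]),np.hstack([c,e])]))
for n,p,z in(("scene",(192,238),5),("side",(278,186),5),("scene",(362,232),35),("side",(257,270),35)): print(n,ray(cam(n),p,z).round())
E
```

```text
scene [ 615. -185.    5.]
side [ 600. -167.    5.]
scene [543. 217.  35.]
side [524. 226.  35.]
```

View pics/crop0.png

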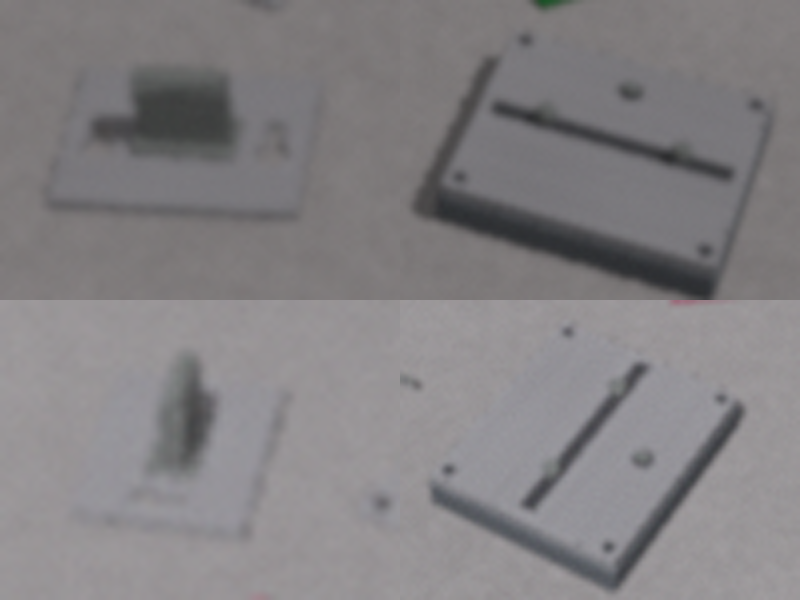

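The bed's plunger (scene pixel about (367,218)) is on the robot side, so bed +x points roughly along world +x. The screws sit at about (346,222) and (380,233). I'll go over the bed first and look with the wrist camera.

```bash
python3 -m inch '[[0,[-5.4,-2.7,0.5],0],[0,[-5.4,-2.7,0.5],0],[0,[-5.4,-2.7,0.5],0],[0,[-5.4,-2.7,0.5],0],[0,[-5.4,-2.7,0.5],0],[0,[-5.4,-2.7,0.5],0],[0,[-5.4,-2.7,0.5],0],[0,[-5.4,-2.7,0.5],0]]'; python3 -m inch '[[0,[0,0,0],0],[0,[0,0,0],0]]'
python3 - <<'E'
from h import *
import pickle
st=arm.state(); im=arm.camera("wrist")[:,:,::-1]; cv2.imwrite("pics/bed1.png",im); pickle.dump(st,open("bed1.pkl","wb"))
print(st["tcp_pos"],st["tool_rot"],st["time_s"])
cv2.imwrite("pics/bed1v.png",cv2.resize(im,(800,600),interpolation=cv2.INTER_CUBIC))
E
```

```text
time_s: 1.1
tcp_pos: [535.7, 218.0, 364.1]
tool_rot: [-0.527, -3.097, 0.0]
contact_force: [0.7, 0.9, 0.2]
width: 1.0
finger_force: 0.0
time_s: 1.35
tcp_pos: [534.6, 219.7, 364.1]
tool_rot: [-0.527, -3.096, 0.0]
contact_force: [-0.6, 0.3, 1.3]
width: 0.999
finger_force: 0.0
[534.59553938 219.66671426 364.13418275] [-5.27430819e-01 -3.09564893e+00  1.97816446e-04] 1.35
```

View pics/bed1v.png

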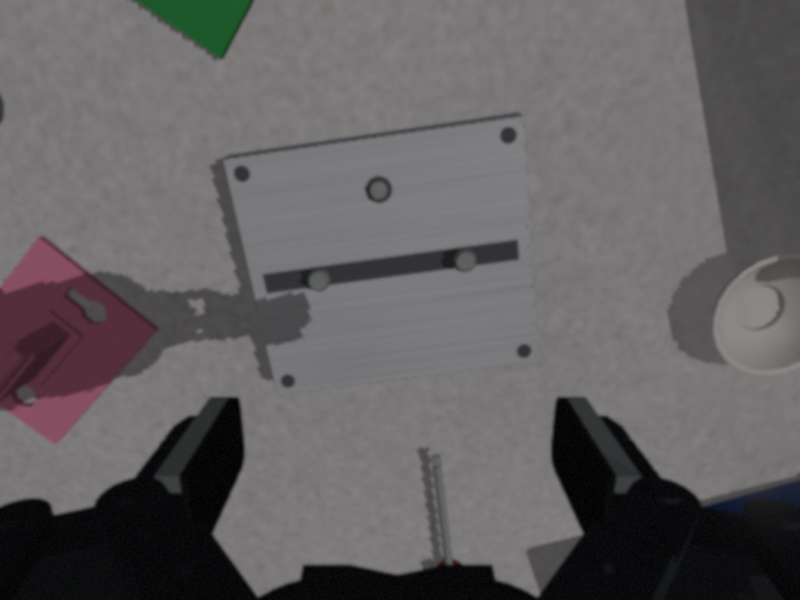

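The wrist view shows the bed clearly. The plunger is at (378,189), the screw heads at (318,280) and (465,260), and the slot ends at (264,283) and (518,250). The bed corners are roughly (222,158), (520,115), (538,362) and (272,392). I'll fit the bed pose to these.

```bash
cat > bed.py <<'E'
from h import *
import pickle
from scipy.optimize import least_squares
c=cam("wrist",pickle.load(open("bed1.pkl","rb"))); k=.7
obs=[((-75,-85,0),(222,158)),((-75,85,0),(520,115)),((75,85,0),(538,362)),((75,-85,0),(273,391)),((-45,0,5),(378,188))]
scr=[(-42,(318,279)),(42,(465,260))]
def f(q):
    x,y,a,z,s=q; M=R.from_euler("z",a).as_matrix(); r=[]
    for X,p in obs: r+=list((proj(c,M@X+[x,y,z])-np.array(p)*k)*.5)
    for d,p in scr: r+=list(proj(c,M@[0,s+d,12]+[x,y,z])-np.array(p)*k)
    return r+[(z-34)/4]
for fl in (0,):
    s=least_squares(f,[534,220,-.2,34,0]); print(s.x.round(3),np.degrees(s.x[2]),s.cost,np.round(s.fun,1))
E
python3 bed.py; python3 - <<'E'
from h import *
st=arm.state(); T=R.from_rotvec(st["tool_rot"]).as_matrix(); print(T.round(3)); print((T.T@(np.array([607,-176,330])-st["tcp_pos"])/10).round(2))
E
```

```text
[ 5.32410e+02  2.14973e+02 -2.05000e-01  2.59130e+01  1.94000e+00] -11.728206266340171 5.290990295545985 [-1.  -1.   1.2 -0.8 -0.1  0.1  0.1  1.1 -0.4  0.7  0.7 -0.  -0.7  0.2
 -2. ]
[[-0.944  0.33  -0.001]
 [ 0.33   0.944  0.   ]
 [ 0.001  0.    -1.   ]]
[-19.95 -35.01   3.44]
```

```bash
python3 -m inch '[[0,[-2.5,-4.4,0.4],0],[0,[-2.5,-4.4,0.4],0],[0,[-2.5,-4.4,0.4],0],[0,[-2.5,-4.4,0.4],0],[0,[-2.5,-4.4,0.4],0],[0,[-2.5,-4.4,0.4],0],[0,[-2.5,-4.4,0.4],0],[0,[-2.5,-4.4,0.4],0]]'; python3 -m inch '[[0,[0,0,0],0],[0,[0,0,0],0]]'
python3 - <<'E'
from h import *
import pickle
st=arm.state(); im=arm.camera("wrist")[:,:,::-1]; cv2.imwrite("pics/anv1.png",im); pickle.dump(st,open("anv1.pkl","wb"))
print(st["tcp_pos"],st["tool_rot"],st["time_s"])
cv2.imwrite("pics/anv1v.png",cv2.resize(im,(800,600),interpolation=cv2.INTER_CUBIC))
E
```

```text
time_s: 2.4
tcp_pos: [607.4, -178.2, 333.2]
tool_rot: [0.522, 3.097, 0.0]
contact_force: [0.2, 1.0, 0.4]
width: 1.001
finger_force: 0.0
time_s: 2.65
tcp_pos: [607.2, -177.1, 332.9]
tool_rot: [0.524, 3.098, 0.001]
contact_force: [-0.4, 0.4, 0.2]
width: 1.004
finger_force: 0.0
[ 607.22024918 -177.08007799  332.90400299] [5.24116279e-01 3.09751434e+00 1.08397809e-03] 2.65
```

View pics/anv1v.png

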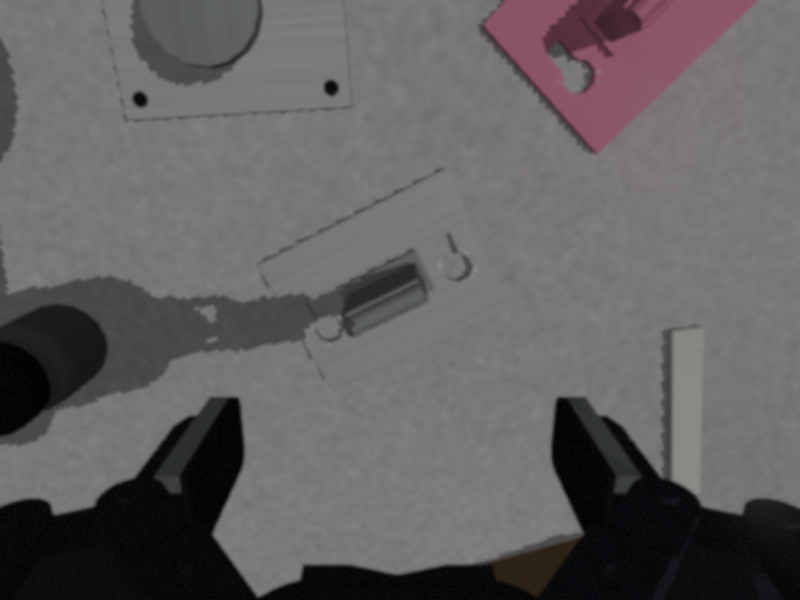

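The anvil's keyhole entries are at (456,266) and (329,327), on the image-down side of their slots, so anvil +x points away from the robot. The plate corners are (260,263), (443,169), (510,303) and (328,385).

```bash
cat > anv.py <<'E'
from h import *
import pickle
from scipy.optimize import least_squares
c=cam("wrist",pickle.load(open("anv1.pkl","rb"))); k=.7
obs=[((-45,-60,5),(260,264)),((-45,60,5),(443,169)),((45,60,5),(510,302)),((45,-60,5),(328,385)),((8,42,5),(456,266)),((8,-42,5),(329,327))]
def f(q):
    x,y,a=q[:3]; z=q[3] if len(q)>3 else 0; M=R.from_euler("z",a).as_matrix(); r=[]
    for X,p in obs: r+=list(proj(c,M@X+[x,y,z])-np.array(p)*k)
    return r
for q in ([607,-176,.1],[607,-176,.1,0]):
    s=least_squares(f,q); print(s.x.round(3),np.degrees(s.x[2]),s.cost,np.round(s.fun,1))
x,y,a=least_squares(f,[607,-176,.1]).x[:3]
st=arm.state(); T=R.from_rotvec(st["tool_rot"]).as_matrix()
ty=np.degrees(np.arctan2(T[1,1],T[0,1])); print("turn about tool z",ty-np.degrees(a))
print("shift",(T.T@(np.array([x,y,190])-st["tcp_pos"])/10).round(2))
E
python3 anv.py; sed -i 's/+\[(z-34)\/4\]/+[(z-34)]/' bed.py; python3 bed.py
```

```text
[ 6.13514e+02 -1.86447e+02  1.33000e-01] 7.628085041572183 18.993888025996636 [-2.9 -0.9  1.3 -2.3 -0.   2.7  2.6  2.6 -0.1 -0.8 -0.6 -0.3]
[ 6.14904e+02 -1.87013e+02  1.33000e-01 -5.63200e+00] 7.609023616025864 12.68793841460586 [-1.2 -0.8  0.5 -0.8 -1.6  2.3  3.3  1.1 -1.  -0.7  0.1 -1. ]
turn about tool z 63.20471730679662
shift [-0.91 -0.72 14.31]
[ 5.31251e+02  2.15457e+02 -2.05000e-01  3.18750e+01  1.95700e+00] -11.722460592935338 13.25363023948623 [-2.2 -1.6  2.2 -1.7  0.9  0.8 -0.6  2.  -0.5  0.3 -0.3  0.4  0.4  0.4
 -2.1]
```

```bash
python3 -m inch '[[0,[-0.9,-0.75,0],0],[0,[0,0,1.5],10.5],[0,[0,0,1.5],10.5],[0,[0,0,1.5],10.5],[0,[0,0,1.5],10.5],[0,[0,0,1.5],10.5],[0,[0,0,1.5],10.5],[0,[0,0,0],0]]'; python3 -m inch '[[0,[0,0,0],0],[0,[0,0,0],0]]'
python3 - <<'E'
from h import *
import pickle
st=arm.state(); im=arm.camera("wrist")[:,:,::-1]; cv2.imwrite("pics/anv2.png",im); pickle.dump(st,open("anv2.pkl","wb"))
T=R.from_rotvec(st["tool_rot"]).as_matrix();print(st["tcp_pos"],T.round(3),st["time_s"],st["joint_positions"].round(2))
cv2.imwrite("pics/anv2v.png",cv2.resize(im,(800,600),interpolation=cv2.INTER_CUBIC))
E
```

```text
time_s: 3.7
tcp_pos: [613.0, -188.1, 241.2]
tool_rot: [-2.062, -2.367, 0.002]
contact_force: [-0.9, 0.8, -0.2]
width: 1.002
finger_force: 0.0
time_s: 3.95
tcp_pos: [613.4, -188.6, 243.9]
tool_rot: [2.063, 2.367, 0.001]
contact_force: [-0.2, 0.6, -0.1]
width: 0.997
finger_force: 0.0
[ 613.39804462 -188.61933968  243.90731465] [[-0.136  0.991  0.002]
 [ 0.991  0.136 -0.001]
 [-0.001  0.002 -1.   ]] 3.95 [-0.35  0.23  1.36 -0.    1.55 -0.49]
```

View pics/anv2v.png

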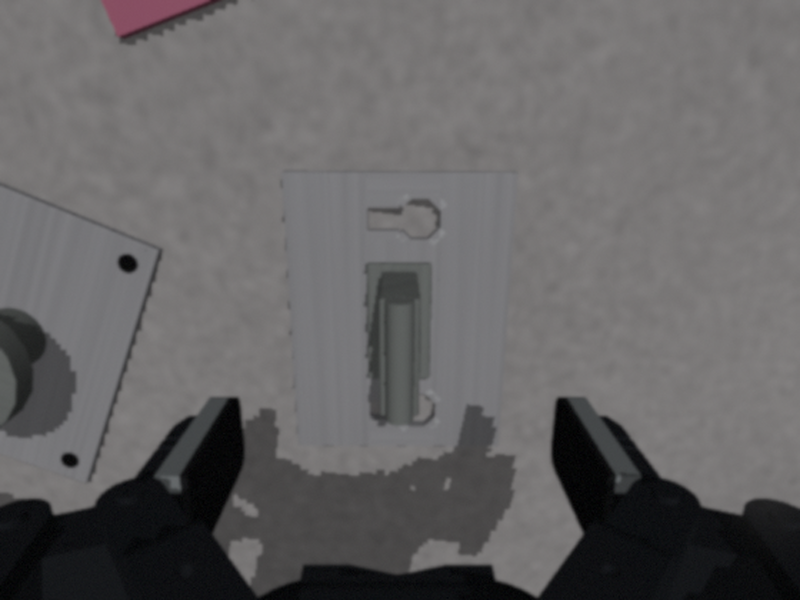

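The plate is square to the gripper. Its corners are at (284,170), (516,171), (500,444) and (298,445), and the upper entry is at (421,218). I'll fit the offset along the fin.

```bash
cat > anv2.py <<'E'
from h import *
import pickle
from scipy.optimize import least_squares
st=pickle.load(open("anv2.pkl","rb")); c=cam("wrist",st); k=.7
T=R.from_rotvec(st["tool_rot"]).as_matrix()
obs=[((-45,-60,5),(298,445)),((-45,60,5),(284,170)),((45,60,5),(516,171)),((45,-60,5),(500,444)),((8,42,5),(421,218))]
def f(q):
    x,y,a=q[:3]; z=q[3] if len(q)>3 else 0; M=R.from_euler("z",a).as_matrix(); r=[]
    for X,p in obs: r+=list(proj(c,M@X+[x,y,z])-np.array(p)*k)
    return r
for q in ([607,-176,.1],[607,-176,.1,0]):
    s=least_squares(f,q); print(s.x.round(3),s.cost,np.round(s.fun,1)); print("tool shift",(T.T@(np.array([s.x[0],s.x[1],190])-st["tcp_pos"])/10).round(2))
print(T.round(3), np.degrees(np.arctan2(T[1,1],T[0,1])))
E
python3 anv2.py
```

```text
[ 6.15036e+02 -1.86079e+02  1.35000e-01] 2.86969573309722 [ 1.  -0.9 -1.   0.6  1.3  0.2 -0.8 -0.1 -0.4  0.1]
tool shift [0.23 0.19 5.39]
[ 6.15022e+02 -1.86008e+02  1.35000e-01  3.11000e-01] 2.8044799427339915 [ 0.9 -0.8 -1.2  0.5  1.4  0.1 -0.7  0.1 -0.4  0. ]
tool shift [0.24 0.19 5.39]
[[-0.136  0.991  0.002]
 [ 0.991  0.136 -0.001]
 [-0.001  0.002 -1.   ]] 7.834489184630759
```

```bash
python3 -m inch '[[0,[0.25,0.2,1.0],0],[0,[0,0,1.5],0],[0,[0,0,1.5],0],[0,[0,0,1.0],0],[0,[0,0,0.4],0],[0.3,[0,0,0],0],[0.6,[0,0,0],0],[0.8,[0,0,0],0]]' 60; python3 -m inch '[[1,[0,0,0],0],[1,[0,0,0],0],[1,[0,0,0],0],[1,[0,0,0],0],[1,[0,0,0],0],[1,[0,0,0],0]]'
python3 -c "
from h import *
import pickle
s=arm.state();print(s)"
```

```text
time_s: 5.0
tcp_pos: [614.9, -186.0, 189.4]
tool_rot: [2.066, 2.365, 0.001]
contact_force: [-0.5, -0.6, 0.4]
width: 0.376
finger_force: 0.0
time_s: 5.75
tcp_pos: [614.9, -186.0, 189.3]
tool_rot: [2.067, 2.365, 0.001]
contact_force: [-0.6, 0.8, 4.8]
width: 0.154
finger_force: 60.3
{'time_s': 5.75, 'joint_positions': array([-3.46698849e-01,  2.65028379e-01,  1.42044596e+00, -2.28779731e-05,
        1.45516299e+00, -4.81138876e-01]), 'joint_vel': array([ 0.00018576, -0.00190813, -0.00013313, -0.00064199, -0.00110685,
       -0.00115564]), 'joint_torque': array([ 8.67423252e-02, -4.85754919e+01, -3.78020525e+01,  6.51879190e-02,
       -3.26418607e-01, -1.21814908e-03]), 'tcp_pos': array([ 614.88319104, -186.00539996,  189.31986059]), 'tool_rot': array([2.06661734e+00, 2.36496361e+00, 5.11305080e-04]), 'contact_force': array([-0.6129252 ,  0.79404305,  4.77737629]), 'wrist_torque': array([ 0.06651602,  0.1211168 , -0.01861192]), 'finger_force': 60.31178891658783, 'width': 0.15439768692241523}
```

```bash
python3 -m inch '[[1,[0,0,-1],0],[1,[0,0,-3],0],[1,[0,0,-3],0],[1,[0,0,-3],0],[1,[0,0,-1],9.75],[1,[0,0,0],9.75],[1,[2.0,-1.0,0],0],[1,[3.8,-1.9,0],0]]'; python3 -m inch '[[1,[4.2,-2.1,0],0],[1,[4.2,-2.1,0],0],[1,[4.2,-2.1,0],0],[1,[4.2,-2.1,0],0],[1,[4.2,-2.1,0],0],[1,[3.8,-1.9,1],0],[1,[2.6,-1.3,1],0],[1,[0.6,-0.5,0],0]]';python3 -m inch '[[1,[0,0,0],0],[1,[0,0,0],0],[1,[0,0,0],0]]'
python3 - <<'E'
from h import *
import pickle
st=arm.state(); im=arm.camera("wrist")[:,:,::-1]; cv2.imwrite("pics/hov.png",im); pickle.dump(st,open("hov.pkl","wb"))
T=R.from_rotvec(st["tool_rot"]).as_matrix();print(st["tcp_pos"],T.round(3),st["time_s"],np.degrees(np.arctan2(T[1,1],T[0,1])))
cv2.imwrite("pics/hovv.png",cv2.resize(im,(800,600),interpolation=cv2.INTER_CUBIC))
E
```

```text
time_s: 6.75
tcp_pos: [597.7, -122.8, 297.3]
tool_rot: [-2.436, -1.981, 0.002]
contact_force: [-0.2, -0.1, -4.1]
width: 0.152
finger_force: 59.2
time_s: 7.75
tcp_pos: [514.8, 181.9, 276.8]
tool_rot: [-2.431, -1.986, 0.005]
contact_force: [0.1, -0.2, -3.2]
width: 0.154
finger_force: 59.1
time_s: 8.12
tcp_pos: [516.8, 179.0, 279.1]
tool_rot: [2.439, 1.98, 0.001]
contact_force: [0.1, -0.2, -2.7]
width: 0.156
finger_force: 59.1
[516.78809205 179.02088915 279.05652077] [[ 0.206  0.979  0.001]
 [ 0.979 -0.206 -0.   ]
 [ 0.     0.001 -1.   ]] 8.125 -11.86429167057098
```

View pics/hovv.png

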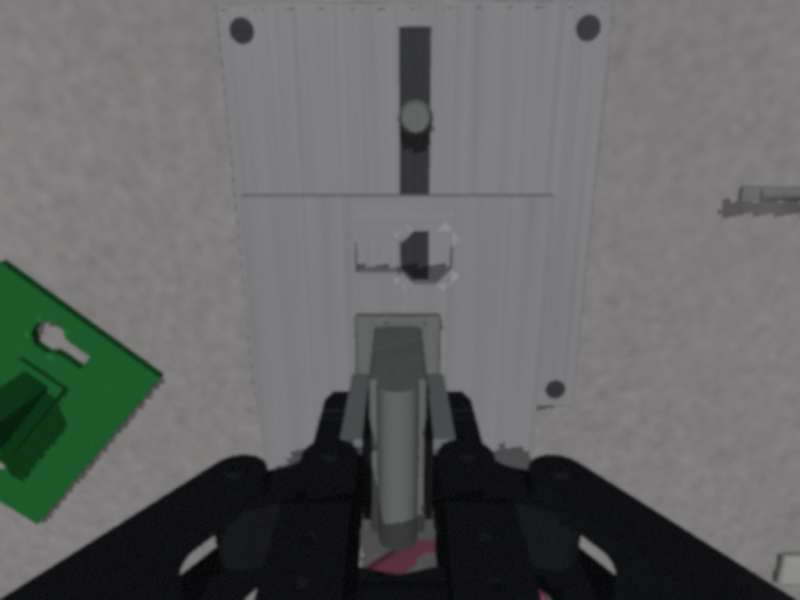

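The hover view shows the +y screw head at (415,115) and the held plate's near edge at row 195, columns 240 to 553. The bed slot is vertical in the image, so the yaw matches. I'll work out the relative offset.

```bash
cat > hov.py <<'E'
from h import *
import pickle
from scipy.optimize import least_squares
c=arm.calibration("wrist"); K=c["K"]; H=c["hand_eye"]; k=.7
C=(K,H[:3,3],H[:3,:3])   # tool frame as world
L=lambda p,z: ray(C,np.array(p)*k,z)
zt=189.3-5
a,b=L((240,195),zt),L((553,195),zt); print("plate corners tool",a.round(1),b.round(1),"width",(b-a)[1])
for z in (232,236,240,244,248,252):   # bed top depth in tool z
    l1,r1=L((221,20),z),L((607,20),z); l2,r2=L((241,190),z),L((590,190),z)
    s=L((415,115),z-12)
    print(z,279.06-z,"w",(r1-l1)[1].round(1),(r2-l2)[1].round(1),"mid",((r1+l1)[1]/2).round(1),((r2+l2)[1]/2).round(1),"yedge",L((410,4),z)[0].round(1),"screw",s[:2].round(1))
E
python3 hov.py
```

```text
plate corners tool [ 60.  -44.6 184.3] [ 60.1  45.1 184.3] width 89.68318143108111
232 47.06 w 131.7 130.5 mid 6.2 7.3 yedge 118.3 screw [82.5  6.5]
236 43.06 w 134.3 133.1 mid 6.3 7.4 yedge 119.1 screw [82.6  6.6]
240 39.06 w 136.9 135.6 mid 6.4 7.6 yedge 119.9 screw [82.7  6.7]
244 35.06 w 139.5 138.2 mid 6.5 7.7 yedge 120.7 screw [82.8  6.8]
248 31.060000000000002 w 142.1 140.8 mid 6.6 7.9 yedge 121.5 screw [82.9  7. ]
252 27.060000000000002 w 144.7 143.4 mid 6.7 8.0 yedge 122.3 screw [83.   7.1]
```

```bash
python3 -m inch '[[1,[1.5,-0.07,0],-0.4],[1,[1.6,0,0.5],0],[1,[1.0,0,1.0],0],[1,[0,0,1.0],0],[1,[0,0,0.8],0],[1,[0,0,0],0],[1,[0,0,0],0]]'
python3 - <<'E'
from h import *
import pickle
st=arm.state(); im=arm.camera("wrist")[:,:,::-1]; cv2.imwrite("pics/pre.png",im)
s=arm.camera("scene")[:,:,::-1]; d=arm.camera("side")[:,:,::-1]
f=lambda i,x,y,w,h: cv2.resize(i[y:y+h,x:x+w],(400,300),interpolation=cv2.INTER_CUBIC)
cv2.imwrite("pics/prev.png",np.vstack([np.hstack([f(im,200,80,200,150),f(im,200,160,120,90)]),np.hstack([f(s,310,175,120,90),f(d,210,225,120,90)])]))
T=R.from_rotvec(st["tool_rot"]).as_matrix();print(st["tcp_pos"],np.degrees(np.arctan2(T[1,1],T[0,1])),st["contact_force"],st["wrist_torque"])
E
```

```text
time_s: 9.05
tcp_pos: [524.1, 219.9, 246.0]
tool_rot: [2.431, 1.989, 0.001]
contact_force: [0.7, -0.8, -2.8]
width: 0.155
finger_force: 59.2
[524.06049753 219.92592264 245.98907347] -11.42107397969142 [ 0.72691457 -0.8161879  -2.79781115] [ 0.02751272  0.01530534 -0.03169016]
```

View pics/prev.png

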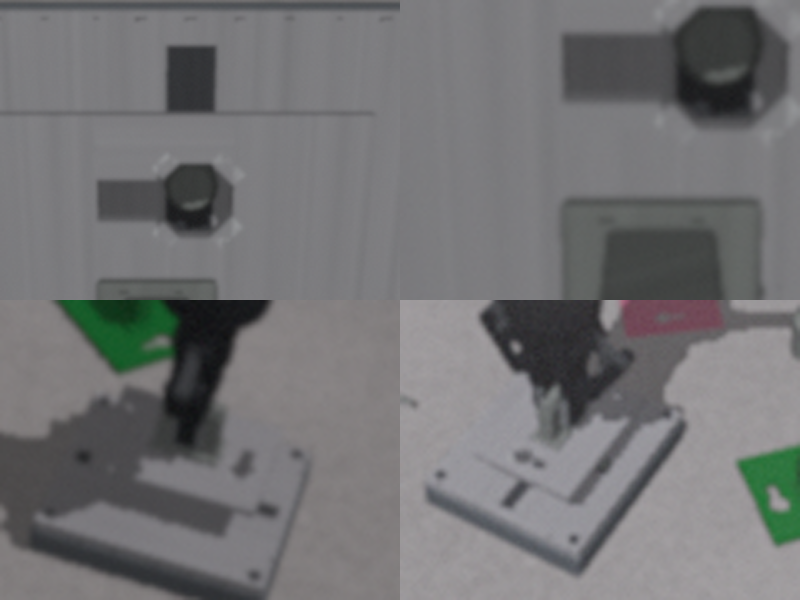

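The upper-left crop shows the screw head through the entry, at crop (191,187), against an entry centre at about (198,200). I'll convert that to millimetres.

```bash
python3 - <<'E'
from h import *
c=arm.calibration("wrist"); H=c["hand_eye"]; C=(c["K"],H[:3,3],H[:3,:3])
P=lambda p:(200+p[0]/2,80+p[1]/2)
print("entry",ray(C,P((198.5,200)),184.3).round(1), "expect 42,8.2; pred pix crop",(proj(C,(42,8.2,184.3))-[200,80])*2)
print("front edge",ray(C,P((190,113)),184.3).round(1))
for z in (196,200,204): print(z,"screw",ray(C,P((191,187)),z).round(1), "head width",(ray(C,P((217,187)),z)-ray(C,P((165,187)),z))[1])
E
```

```text
entry [ 41.8   9.5 184.3] expect 42,8.2; pred pix crop [192.56501126 199.09280587]
front edge [ 60.    7.4 184.3]
196 screw [ 42.1   8.4 196. ] head width 11.800118240700554
200 screw [ 41.2   8.6 200. ] head width 12.083943074843116
204 screw [ 40.3   8.8 204. ] head width 12.367767908985678
```

```bash
python3 -m inch '[[1,[-0.05,0,0.3],0],[1,[0,0,0.3],0],[1,[0,0,0.2],0],[1,[0,0,0],0]]'; python3 -m inch '[[1,[0,0,0.2],0],[1,[0,0,0.1],0],[1,[0,0,0],0]]';python3 -m inch '[[1,[0,0,0.2],0],[1,[0,0,0],0]]'
```

```text
time_s: 9.7
tcp_pos: [523.8, 219.7, 237.3]
tool_rot: [-2.431, -1.99, 0.001]
contact_force: [-0.3, 0.6, -3.2]
width: 0.153
finger_force: 59.2
time_s: 10.07
tcp_pos: [523.8, 219.7, 234.5]
tool_rot: [-2.431, -1.99, 0.0]
contact_force: [-0.2, 0.9, -3.1]
width: 0.153
finger_force: 59.2
time_s: 10.32
tcp_pos: [523.8, 219.7, 232.4]
tool_rot: [-2.431, -1.99, 0.001]
contact_force: [0.6, -0.1, -4.5]
width: 0.153
finger_force: 59.2
```

```bash
for i in 1; do :; done; python3 -m inch '[[1,[0,0,0.15],0],[1,[0,0,0],0]]'; python3 -m inch '[[1,[0,0,0.15],0],[1,[0,0,0],0]]'
```

```text
time_s: 10.58
tcp_pos: [523.8, 219.7, 231.0]
tool_rot: [-2.431, -1.99, 0.001]
contact_force: [-0.8, -0.1, -2.7]
width: 0.159
finger_force: 59.2
time_s: 10.82
tcp_pos: [523.8, 219.7, 229.5]
tool_rot: [-2.431, -1.99, 0.0]
contact_force: [0.0, -0.4, -3.0]
width: 0.148
finger_force: 59.2
```

```bash
python3 -m inch '[[1,[0,0,0.15],0],[1,[0,0,0],0]]'
```

```text
time_s: 11.08
tcp_pos: [523.8, 219.7, 228.0]
tool_rot: [-2.431, -1.99, 0.0]
contact_force: [0.1, 0.7, -3.0]
width: 0.152
finger_force: 59.2
```

```bash
python3 -m inch '[[1,[0,0,0.15],0],[1,[0,0,0],0]]'; python3 -m inch '[[1,[0,0,0.1],0],[1,[0,0,0],0]]'
```

```text
time_s: 11.32
tcp_pos: [523.8, 219.7, 226.5]
tool_rot: [-2.431, -1.99, 0.001]
contact_force: [-0.1, -0.4, -3.3]
width: 0.15
finger_force: 59.2
time_s: 11.58
tcp_pos: [523.8, 219.7, 225.6]
tool_rot: [-2.431, -1.99, 0.0]
contact_force: [0.1, 0.5, -3.6]
width: 0.151
finger_force: 59.2
```

```bash
python3 -m inch '[[1,[0,0,0.1],0],[1,[0,0,0],0]]'
```

```text
time_s: 11.82
tcp_pos: [523.8, 219.7, 224.6]
tool_rot: [-2.431, -1.99, 0.0]
contact_force: [0.1, 0.4, -3.4]
width: 0.153
finger_force: 59.2
```

```bash
python3 -m inch '[[1,[0,0,0.1],0],[1,[0,0,0],0]]'; python3 -m inch '[[1,[0,0,0.1],0],[1,[0,0,0],0]]'
```

```text
time_s: 12.08
tcp_pos: [523.9, 219.7, 223.8]
tool_rot: [2.431, 1.99, 0.0]
contact_force: [-0.7, -0.3, -2.9]
width: 0.152
finger_force: 59.4
time_s: 12.32
tcp_pos: [523.9, 219.7, 222.7]
tool_rot: [2.431, 1.99, 0.0]
contact_force: [0.1, 0.7, -2.1]
width: 0.156
finger_force: 59.4
```

```bash
python3 -m inch '[[1,[0,0,0.1],0],[1,[0,0,0],0]]'
```

```text
time_s: 12.58
tcp_pos: [523.9, 219.7, 221.7]
tool_rot: [2.431, 1.99, 0.0]
contact_force: [-0.4, -0.6, -1.7]
width: 0.154
finger_force: 59.5
```

```bash
python3 -m inch '[[1,[0,0,0.1],0],[1,[0,0,0],0]]'; python3 -m inch '[[1,[0,0,0.1],0],[1,[0,0,0],0]]'
```

```text
time_s: 12.82
tcp_pos: [523.9, 219.7, 220.7]
tool_rot: [2.431, 1.99, 0.0]
contact_force: [-0.0, 0.1, -1.7]
width: 0.153
finger_force: 59.5
time_s: 13.08
tcp_pos: [523.9, 219.7, 219.7]
tool_rot: [2.431, 1.99, 0.0]
contact_force: [-0.2, -0.1, -1.5]
width: 0.154
finger_force: 59.5
```

```bash
python3 -m inch '[[1,[0,0,0.1],0],[1,[0,0,0],0],[1,[0,0,0],0]]'; python3 -c "
from station import arm
print(arm.state()['wrist_torque'])"
```

```text
time_s: 13.45
tcp_pos: [523.9, 219.7, 219.4]
tool_rot: [2.431, 1.99, 0.001]
contact_force: [-3.5, -0.6, 5.1]
width: 0.153
finger_force: 60.3
[-0.18497572  0.57896962  0.04959316]
```

Bed contact is at an underside height of about 30 mm, with the heads through the entries. Next I press lightly and start sliding along tool +y.

```bash
python3 -m inch '[[1,[0,0,0.04],0],[1,[0,0.1,0],0],[1,[0,0.1,0],0]]'
```

```text
time_s: 13.82
tcp_pos: [525.5, 219.7, 219.5]
tool_rot: [-2.43, -1.99, -0.0]
contact_force: [-7.0, 0.7, 7.7]
width: 0.154
finger_force: 60.9
```

```bash
python3 -m inch '[[1,[0,0.1,0],0],[1,[0,0.1,0],0],[1,[0,0,0],0]]'
```

```text
time_s: 14.2
tcp_pos: [527.5, 219.4, 219.4]
tool_rot: [-2.43, -1.99, -0.001]
contact_force: [-6.3, 1.2, 7.8]
width: 0.153
finger_force: 60.9
```

```bash
python3 -m inch '[[1,[0,0.1,0],0],[1,[0,0.1,0],0],[1,[0,0.1,0],0],[1,[0,0,0],0]]'
```

```text
time_s: 14.7
tcp_pos: [529.8, 219.1, 219.5]
tool_rot: [-2.428, -1.989, 0.002]
contact_force: [-11.1, 0.9, 10.2]
width: 0.153
finger_force: 61.4
```

```bash
python3 -m inch '[[1,[0,0.1,0],0],[1,[0,0.1,0],0],[1,[0,0.1,0],0],[1,[0,0,0],0]]'
```

```text
time_s: 15.2
tcp_pos: [532.3, 218.3, 219.5]
tool_rot: [-2.428, -1.989, 0.005]
contact_force: [-13.5, -0.6, 12.7]
width: 0.156
finger_force: 61.6
```

```bash
python3 - <<'E'
from h import *
st=arm.state(); print(st["contact_force"],st["wrist_torque"],st["tcp_pos"],R.from_rotvec(st["tool_rot"]).as_matrix().round(4))
im=arm.camera("wrist")[:,:,::-1]; cv2.imwrite("pics/sl1.png",im)
d=arm.camera("side")[:,:,::-1]; s=arm.camera("scene")[:,:,::-1]; cv2.imwrite("pics/sl1d.png",d);cv2.imwrite("pics/sl1s.png",s)
f=lambda i,x,y,w,h,W,H: cv2.resize(i[y:y+h,x:x+w],(W,H),interpolation=cv2.INTER_CUBIC)
cv2.imwrite("pics/sl1v.png",np.vstack([f(im,160,60,240,90,800,300),np.hstack([f(s,310,175,120,90,400,300),f(d,210,225,120,90,400,300)])]))
E
```

```text
[-13.50650807  -0.62766203  12.6714276 ] [-0.15209135  2.13321923  0.04233964] [532.34863884 218.25168697 219.53961553] [[ 1.967e-01  9.805e-01 -4.200e-03]
 [ 9.805e-01 -1.967e-01  6.000e-04]
 [-2.000e-04 -4.300e-03 -1.000e+00]]
```

View pics/sl1v.png

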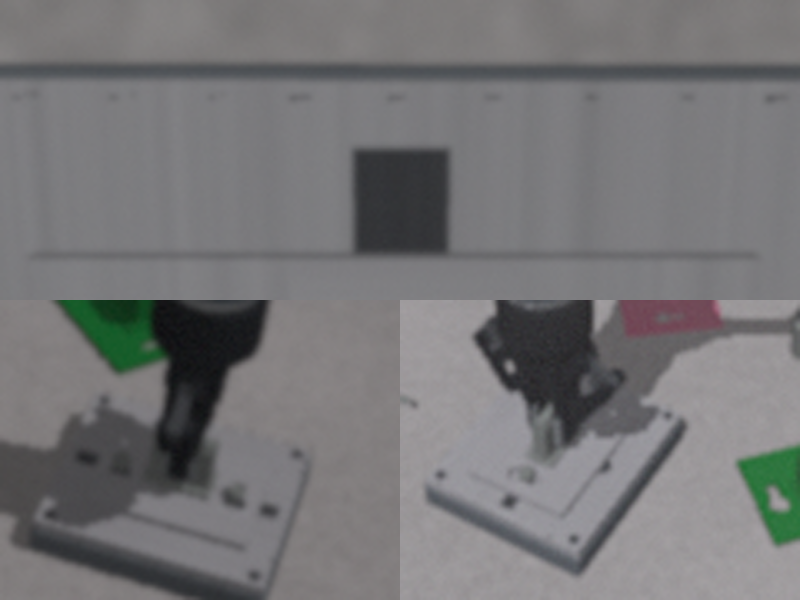

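The plate is flat and parallel to the bed, and about half way along (the slot centre is about 1 mm ahead of the plate centre). Friction is building up, so I'll ease the downward press and relieve the slight side load.

```bash
python3 -m inch '[[1,[-0.03,0,-0.06],0],[1,[0,0,0],0]]'; python3 -c "
from station import arm
print(arm.state()['wrist_torque'])"; python3 -m inch '[[1,[0,0.1,0],0],[1,[0,0.1,0],0],[1,[0,0,0],0]]'; python3 -c "
from station import arm
print(arm.state()['wrist_torque'])"
```

```text
time_s: 15.6
tcp_pos: [532.7, 217.8, 219.6]
tool_rot: [-2.429, -1.989, 0.003]
contact_force: [-9.2, -0.3, 8.2]
width: 0.154
finger_force: 61.0
[0.00386238 1.42314023 0.01099014]
time_s: 15.98
tcp_pos: [535.0, 217.3, 219.5]
tool_rot: [-2.43, -1.99, 0.002]
contact_force: [-7.2, -0.9, 6.7]
width: 0.157
finger_force: 60.9
[-0.07468238  1.17550642  0.04845443]
```

```bash
python3 -m inch '[[1,[0,0.1,0],0],[1,[0,0.1,0],0],[1,[0,0,0],0]]'; python3 -m inch '[[1,[0,0.1,0],0],[1,[0,0,0],0]]'
```

```text
time_s: 16.35
tcp_pos: [537.1, 216.8, 219.4]
tool_rot: [-2.43, -1.99, 0.001]
contact_force: [-5.7, -0.9, 5.9]
width: 0.155
finger_force: 60.6
time_s: 16.6
tcp_pos: [538.1, 216.6, 219.4]
tool_rot: [-2.43, -1.99, 0.001]
contact_force: [-6.2, -0.5, 6.8]
width: 0.154
finger_force: 60.7
```

```bash
python3 -m inch '[[1,[0,0.1,0],0],[1,[0,0,0],0]]'
```

```text
time_s: 16.85
tcp_pos: [539.1, 216.4, 219.4]
tool_rot: [-2.43, -1.99, 0.001]
contact_force: [-6.3, -1.5, 6.9]
width: 0.155
finger_force: 60.7
```

```bash
python3 -m inch '[[1,[0,0.07,0],0],[1,[0,0,0],0]]'
```

```text
time_s: 17.1
tcp_pos: [539.7, 216.3, 219.4]
tool_rot: [-2.43, -1.99, 0.002]
contact_force: [-6.1, -0.2, 6.5]
width: 0.151
finger_force: 60.7
```

```bash
python3 -m inch '[[1,[0,0.07,0],0],[1,[0,0,0],0]]'
```

```text
time_s: 17.35
tcp_pos: [540.4, 216.2, 219.4]
tool_rot: [-2.43, -1.99, 0.001]
contact_force: [-6.6, 0.1, 5.7]
width: 0.152
finger_force: 60.7
```

```bash
python3 -m inch '[[1,[0,0.07,0],0],[1,[0,0,0],0]]'
```

```text
time_s: 17.6
tcp_pos: [541.1, 216.0, 219.4]
tool_rot: [-2.43, -1.99, 0.001]
contact_force: [-6.6, -0.1, 6.0]
width: 0.153
finger_force: 60.7
```

```bash
python3 -m inch '[[1,[0,0.07,0],0],[1,[0,0,0],0]]'
```

```text
time_s: 17.85
tcp_pos: [541.5, 216.0, 219.4]
tool_rot: [-2.429, -1.989, 0.003]
contact_force: [-8.7, -2.0, 7.4]
width: 0.15
finger_force: 60.8
```

```bash
python3 -m inch '[[1,[0,0.06,0],0],[1,[0,0,0],0]]'; python3 - <<'E'
from h import *
st=arm.state(); print(st["contact_force"],st["wrist_torque"])
im=arm.camera("wrist")[:,:,::-1]; cv2.imwrite("pics/sl2.png",im)
d=arm.camera("side")[:,:,::-1]; s=arm.camera("scene")[:,:,::-1]
f=lambda i,x,y,w,h,W,H: cv2.resize(i[y:y+h,x:x+w],(W,H),interpolation=cv2.INTER_CUBIC)
cv2.imwrite("pics/sl2v.png",np.vstack([f(im,160,60,240,90,800,300),np.hstack([f(s,330,190,80,60,400,300),f(d,225,235,80,60,400,300)])]))
E
```

```text
time_s: 18.1
tcp_pos: [541.7, 216.0, 219.5]
tool_rot: [-2.428, -1.989, 0.004]
contact_force: [-10.8, -0.4, 8.5]
width: 0.15
finger_force: 61.0
[-10.79210914  -0.42422281   8.52396871] [-0.11659314  1.57586617 -0.03349748]
```

View pics/sl2v.png

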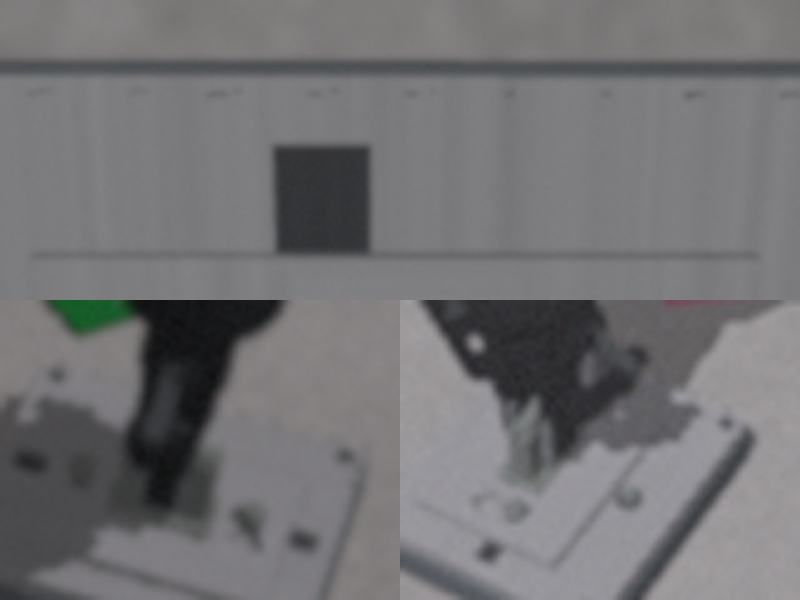

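The side view shows the plunger at crop (628,495), clear of the plate's rear edge, and the last push hardly moved the plate. One more light push to confirm the stop, then I unload and release.

```bash
python3 -m inch '[[1,[0,0.05,0],0],[1,[0,0,0],0]]'; python3 -m inch '[[1,[0,-0.12,-0.08],0],[1,[0,0,0],0]]'
```

```text
time_s: 18.5
tcp_pos: [541.9, 216.0, 219.5]
tool_rot: [-2.428, -1.989, 0.005]
contact_force: [-12.5, -1.1, 9.4]
width: 0.155
finger_force: 61.3
time_s: 18.75
tcp_pos: [541.5, 216.0, 219.5]
tool_rot: [-2.429, -1.989, 0.002]
contact_force: [-6.9, 0.6, 2.7]
width: 0.151
finger_force: 60.3
```

```bash
python3 -m inch '[[1,[0,-0.05,0.02],0],[0.8,[0,0,0],0],[0.7,[0,0,0],0],[0.5,[0,0,0],0],[0.4,[0,0,0],0],[0.4,[0,0,0],0]]'; python3 -m inch '[[0.4,[0,0,-1],0],[0.4,[0,0,-2],0],[0.4,[0,0,-3],0],[0.4,[0,0,-4],0],[0.4,[0,0,-3],0],[0.4,[-1,0,0],0],[0.4,[0,0,0],0],[0.4,[0,0,0],0]]'
python3 - <<'E'
from h import *
im=arm.camera("wrist")[:,:,::-1]; s=arm.camera("side")[:,:,::-1]; s2=arm.camera("scene")[:,:,::-1]
cv2.imwrite("pics/f_w.png",im);cv2.imwrite("pics/f_d.png",s);cv2.imwrite("pics/f_s.png",s2)
f=lambda i,x,y,w,h,W,H: cv2.resize(i[y:y+h,x:x+w],(W,H),interpolation=cv2.INTER_CUBIC)
cv2.imwrite("pics/fin.png",np.hstack([f(im,100,30,360,390,554,600),np.vstack([f(s2,330,190,80,98,246,300),f(s,225,235,80,98,246,300)])]))
E
```

```text
time_s: 19.5
tcp_pos: [541.7, 215.8, 219.4]
tool_rot: [2.431, 1.99, 0.0]
contact_force: [-0.3, -0.1, 0.0]
width: 0.602
finger_force: 0.0
time_s: 20.5
tcp_pos: [539.5, 205.8, 348.0]
tool_rot: [-2.431, -1.989, 0.003]
contact_force: [0.1, 0.4, -0.5]
width: 0.597
finger_force: 0.0
```

View pics/fin.png

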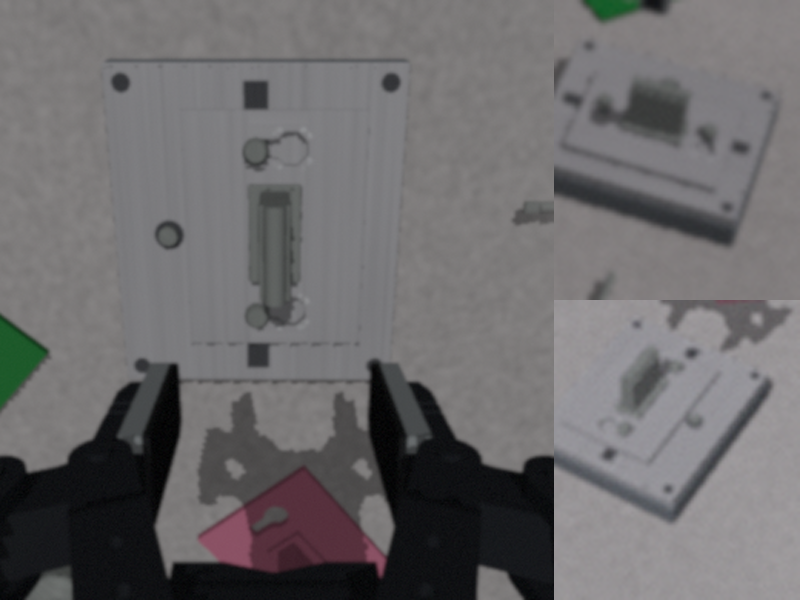

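The plate lies flat with both screw heads at the closed slot ends, at (256,152) and (257,315). The plunger at (169,235) stands free behind the rear edge, about 9 mm centre to edge, which matches fully home. The gripper is clear, so I'm handing in.

```bash
python3 -c "
from station import arm
print(arm.close_job())"
```

```text
the job is handed in; nothing more can be done
None
```

The anvil is flat on the bed and slid fully home against the screw necks, with the plunger clear behind its rear edge; I let go and handed the job in at about 20 s, with contact forces staying around 20 N or less and nothing else moved.

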